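# Index the specimen carousel and take the picture

### The job

The cassette under the camera has been photographed and the wax block is next: with a fingertip press the carousel's indexing plunger all the way in, and keeping it pressed turn the table one hole, to whichever side brings the block under the lens, then let the plunger spring out so that it locks the table there. Once it is locked, press the shutter button all the way down and let it go. Only press and push with the fingers: do not grasp, touch or lift the block or the cassettes, and leave the other things on the bench alone.

Things in the scene. Friction and masses are not known exactly. Their poses are not given: they have to be found in the camera images.
- stand: the fixed imaging stand: a grey drum 284 mm across and 40 mm high with a steel index ring on top, a column and camera head at its back (+x of the stand, up to 330 mm high; the head hangs 220 mm or more above the bench over the lens axis) and a small shutter box at its front left. Origin: centre of the drum at bench level; x points from the centre to the camera column, z up
- carousel_axis (a point): point on the turning axis of the table, at the height of the table's top (47 mm above the bench)
- lens_axis (a point): point straight under the lens, at the height of the table's top, 72 mm from the turning axis on the camera side; it belongs to the fixed stand
- carousel (a joint): angle of the round table (213 mm across, aluminium, six wells 58 mm wide with 4 mm rims, one every 60 degrees, centres 72 mm from the axis); 0 at the start, positive anticlockwise seen from above, 1.047 rad (60 degrees) from one index hole to the next. When free it takes under 1 N at the plunger to turn it and it stays where it is left; end stops at +-1.35 rad. It is locked unless the plunger is in
- index_plunger (a joint): how far the spring plunger is pressed in: 0 out, 0.012 m fully in. It is locked in a hole when under 3 mm; the table is free to turn from about 10.5 mm on. The spring pushes with 4 N when out and 8 N when fully in. Let go between two holes, it stays in by about 10 mm, rides under the index ring and springs out by itself within about 3 mm of a hole (further off, push the table on until it does)
- plunger_top (a point): middle of the flat top of the plunger's round black knob, 36 mm wide (flat part 30 mm), 88 mm above the bench when out. The plunger is pressed straight down. It stands on a tab of the table, 122 mm from the turning axis, opposite the camera at the start, and travels round with the table; friction of the fingertip on the knob is enough to turn the table. Nothing stands within 60 mm of it that is higher than 75 mm
- wax_block_center (a point): centre of the plain wax block, 34x42x22 mm, loose, lying in the well next to the lens, to one side or the other
- cassette_a_center (a point): centre of an embedding cassette, 38x28x6 mm, loose, in the well on the other side of the lens
- cassette_b_center (a point): centre of a second such cassette, loose, in the well under the lens at the start
- wax_block: the same wax block; origin at the middle of its underside
- cassette_1: the first cassette; origin at the middle of its underside
- cassette_3: the second cassette; origin at the middle of its underside
- shutter_top (a point): middle of the top of the shutter button, a steel button 24 mm across on the small box at the stand's front left, 183 mm from the turning axis; its top is 47 mm above the bench
- shutter (a joint): travel of the shutter button: 0 up, 0.005 m fully down (straight down, 4 N); springs back
- timer: bench timer, 60x66x18 mm; a bystander, origin under its centre
- lens_tissue: booklet of lens tissue, 99x68x6 mm; a bystander, origin under its centre
- petri_1: small Petri dish, 58 mm across, 15 mm high; a bystander, origin under its centre
- forceps: forceps, 126 mm long, lying; a bystander, origin under its centre
- marker_1: marker pen, 130 mm long, lying; a bystander, origin under its centre
- tape_roll: roll of tape, 85 mm across, 25 mm high; a bystander, origin under its centre
Mind the look-alikes: they are no part of the job. Of the things like the wax_block, leave any that is red; of the rest the smaller one is meant.

How it is judged:
On the way, in this order (a step that is already met when the one before it is completed fails the run):
1. the indexing plunger is pressed in, the table still at its first hole (value of joint index_plunger above 0.0085 m and value of joint carousel between -0.06 and 0.06 rad), for 0.05 s.
2. the table stands locked one hole on, plunger out, with the wax block under the lens ((value of joint carousel between 1.0122 and 1.0822 rad or value of joint carousel between -1.0822 and -1.0122 rad) and value of joint index_plunger below 0.003 m and horizontal distance between wax_block_center and lens_axis below 0.01 m), for 0.2 s.
3. the shutter button is pressed down, the table still locked (all of step 2 and value of joint shutter above 0.0035 m), for 0.05 s.
At the end, for the whole second after the job is handed in: The table rests within 2 degrees of the hole one step (60 degrees) from where it began, the plunger is out (less than 3 mm in), the middle of the wax block is within 10 mm of the lens axis as seen from above, the block and both cassettes still lie in their wells, and the shutter button is up again (all of step 2 and z of wax_block_center in the frame of carousel_axis below 0.015 m and z of each of cassette_a_center, cassette_b_center in the frame of carousel_axis below 0.007 m and velocity of joint carousel between -0.02 and 0.02 rad/s and value of joint shutter below 0.0015 m); the robot touches nothing.
It fails at once if the block or a cassette is lifted out of its well (z of wax_block_center in the frame of carousel_axis above 0.023 m or z of any of cassette_a_center, cassette_b_center in the frame of carousel_axis above 0.015 m).
It fails at once if the robot touches the block or a cassette (contact force between any of the fingers, the arm and wax_block above 0.3 N or contact force between any of the fingers, the arm and cassette_1 above 0.3 N or contact force between any of the fingers, the arm and cassette_3 above 0.3 N).
It fails at once if another thing on the bench is moved by more than 20 mm (distance of any of timer, lens_tissue, petri_1, forceps, marker_1, tape_roll from where it was at the start of the episode above 0.02 m).
It also fails if it takes over 48 s, if anything falls off the work surface, if the arm or the gripper's body presses on something with over 40 N, if the wrist force passes 120 N, or if a joint passes its speed limit or range.

### The arm

A 6-joint arm with a two-finger parallel gripper is mounted at the origin on a cart in front of the work surface, level with it; the furniture and walls round the work are solid. World frame = base frame: x ahead of the robot, y to its left, z up, the work surface at z = 0. Lengths are in m, angles in rad, forces in N, time in s.
With the tool pointing down it reaches from about 0.3 to 0.85 m from the base axis. Payload 5.4 kg.
Tool frame: the origin (TCP) lies at the very end of the fingers, on their centre line; the grasp point (between the pads) lies 19 mm behind it; z points along the fingers, y is the line along which they close (so a half turn about z gives the same grasp; the last joint's range is limited). The gripper opens to 85 mm and grips with 20 to 120 N. Pads are 22 mm wide; open, the fingers measure 114 mm over their backs; the gripper's body (76 mm by 85 mm) begins 54 mm behind the grasp point. The pads swing forward as they close: fully open they stand 13 mm farther back than shut.
Start: joints at [1.106, 0.158, 1.597, -0, 1.386, -0.21], TCP at [0.145, 0.556, 0.231] pointing down, gripper open.
Joint ranges: [-2.91, 2.91], [-0.94, 2.29], [0.18, 2.7], [-1.29, 4.43], [0.17, 2.64], [-3, 3]. Speed limits (rad/s): [2.57, 2.57, 3.14, 3.14, 3.14, 3.14].

### API

Orientations are given as a rotation vector (axis times angle).
In Python, from workcell import ctrl, telemetry, snapshot, get_calibration, job gives the robot as it stands. The module is installed in compiled form; this text tells all that it offers. Calls block until the motion is done:
- ctrl.reach(position, orientation): joint-space move of the TCP to a pose.
- ctrl.move_straight(position, rotation=None, v=0.15, f_stop=None): straight line of the TCP; rotation=None keeps the orientation; v is the mean speed in m/s. With f_stop (N) it stops when the force on the tool has changed by that much, and returns True; else False.
- ctrl.movej(angles): joint-space move.
- ctrl.grip(opening, effort=None): finger opening in m; effort is the grip in N (None keeps the last); returns when the fingers have stopped.
- ctrl.pause(seconds).
- ctrl.ik(position, orientation): joint angles nearest the present ones, or None.
- telemetry.observe(): the state.
- snapshot(name): name is "side" or "top" or "wrist"; returns the picture (400x640x3 uint8, blue, green, red); there is no depth.
- get_calibration(name): a dict with "vfov" (degrees; the focal length in pixels is half the picture's height over the tangent of half this angle, whatever the lens; pixels are square), "cx", "cy" (the principal point, pixels), "camera_from_world" (4x4, takes a point from world to camera coordinates). Camera axes: x right, y down, z forward; pixel columns grow to the right and rows downward; lengths in m; the calibration is good to about 2 mm. A picture is of the moment at which its call begins: read the wrist's pose just before it. get_calibration takes no time and is no camera call; for the wrist camera it gives the pose at the moment of the call.
A pose or a line that the arm cannot do raises ctrl.PlanningError and nothing moves.
- job.sign_off(): hands the job in; it is judged then, once.
The state is a dict: "t": time; "q": joint angles; "joint_velocities": joint speeds; "joint_efforts": joint torques, N m; "eef_pos": TCP position; "ee_rot": TCP orientation; "force": force on the tool from outside, world axes, zero at the start; "moment": the same for the moment, N m; "opening": finger opening in m; "gripper_force": force on a finger pad.
Only numpy, scipy, OpenCV 4.12 (cv2) and the standard library are available. Lean on these libraries where they do the work, as an engineer would, in place of code of your own. Each camera call takes 0.05 s, during which the arm holds its last target. There are 200 camera calls.

## Working session

There is one attempt and no reset: what is moved stays moved. The work goes in short steps, each a Python script; the robot and the scene stay as the last script left them, time stands still between calls to the robot, and variables do not carry over. Pictures are saved under pics/ and viewed, at most 10 in all, crops included, and the job is handed in when it is done.

```bash
mkdir -p pics; python3 - <<'E'
from workcell import *
import cv2,numpy as np
for n in("top","side"):
    im=snapshot(n); cv2.imwrite(f"pics/{n}0.png",im)
    c=get_calibration(n); print(n,c)
print(telemetry.observe())
E
```

```text
top {'vfov': 48.27922929492027, 'cx': 326.1191205873717, 'cy': 198.30321375063426, 'camera_from_world': array([[-0.06158377, -0.99809319, -0.00417403,  0.18043194],
       [-0.97278763,  0.06095721, -0.22353621,  0.59850566],
       [ 0.22336441, -0.00970575, -0.97468669,  1.17433739],
       [ 0.        ,  0.        ,  0.        ,  1.        ]])}
side {'vfov': 56.505975091235506, 'cx': 320.6910281155854, 'cy': 200.83737714240098, 'camera_from_world': array([[-0.99880251, -0.04188791,  0.02527725,  0.58374731],
       [-0.04046315,  0.41685348, -0.90807263,  0.05281602],
       [ 0.02750036, -0.90800803, -0.41804922,  1.13267615],
       [ 0.        ,  0.        ,  0.        ,  1.        ]])}
{'t': 0.1, 'q': array([ 1.10591035e+00,  1.59013941e-01,  1.59812079e+00, -4.90059105e-06,
        1.38620579e+00, -2.10092224e-01]), 'joint_velocities': array([-0.00170122, -0.00142552, -0.00258525, -0.00117911, -0.00075709,
        0.00013803]), 'joint_efforts': array([-1.28644779e-04, -3.96993256e+01, -3.32337499e+01, -2.34740301e-04,
        4.20349563e-03,  1.59179712e-05]), 'eef_pos': array([0.14469183, 0.55592906, 0.23039243]), 'ee_rot': array([-3.99072851e-01, -3.11556271e+00,  2.59269313e-03]), 'force': array([-0.70908254, -0.13598328,  0.20888267]), 'moment': array([-0.01879075, -0.06762636,  0.01560192]), 'gripper_force': 0.0, 'opening': 0.08539291088224064}
```

View pics/top0.png

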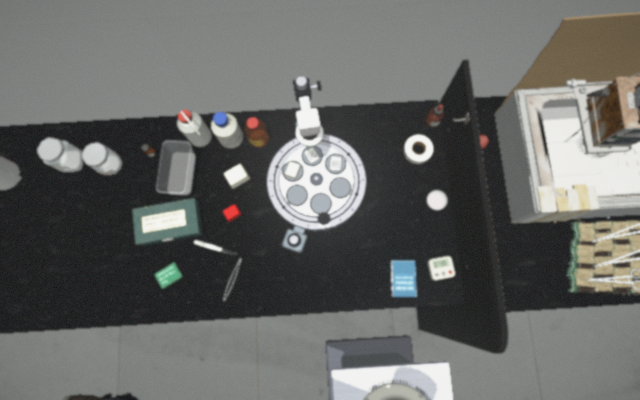

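View pics/side0.png

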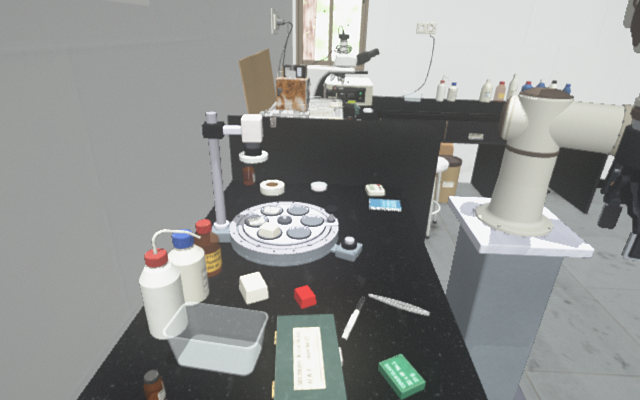

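The top view shows the drum at about (317,180), the black plunger knob at about (324,217), the shutter at about (294,239) and the camera column at (303,90). The side view shows the same things. I'll enlarge both views to tell the block from the cassettes.

```bash
cat > h.py <<'E'
import numpy as np,cv2
from workcell import *
def ray(n,u,v,z,c=None):
    c=c or get_calibration(n);T=c["camera_from_world"];f=200/np.tan(np.radians(c["vfov"]/2))
    R=T[:3,:3];o=-R.T@T[:3,3];d=R.T@np.array([(u-c["cx"])/f,(v-c["cy"])/f,1])
    return o+d*(z-o[2])/d[2]
def proj(n,p,c=None):
    c=c or get_calibration(n);T=c["camera_from_world"];f=200/np.tan(np.radians(c["vfov"]/2))
    q=T[:3,:3]@np.asarray(p)+T[:3,3];return np.array([c["cx"]+f*q[0]/q[2],c["cy"]+f*q[1]/q[2]])
E
python3 - <<'E'
from h import *
a=cv2.imread("pics/top0.png")[125:260,250:385];b=cv2.imread("pics/side0.png")[190:275,215:370]
a=cv2.resize(a,(540,540),interpolation=cv2.INTER_CUBIC)
b=cv2.resize(b,(775,425),interpolation=cv2.INTER_CUBIC)
cv2.imwrite("pics/a.png",a);cv2.imwrite("pics/b.png",b)
for n,u,v,z in [("top",317,180,.047),("top",324,217,.088),("top",294,238,.047),("side",349,241,.047),("top",316.5,178.5,.06),("side",284,219,.06)]:
    print(n,ray(n,u,v,z))
E
```

```text
top [0.66862356 0.16545383 0.047     ]
top [0.55242468 0.15208212 0.088     ]
top [0.50609009 0.23871449 0.047     ]
side [0.50678809 0.25636137 0.047     ]
top [0.66954285 0.16650595 0.06      ]
side [0.67319252 0.18185169 0.06      ]
```

View pics/a.png

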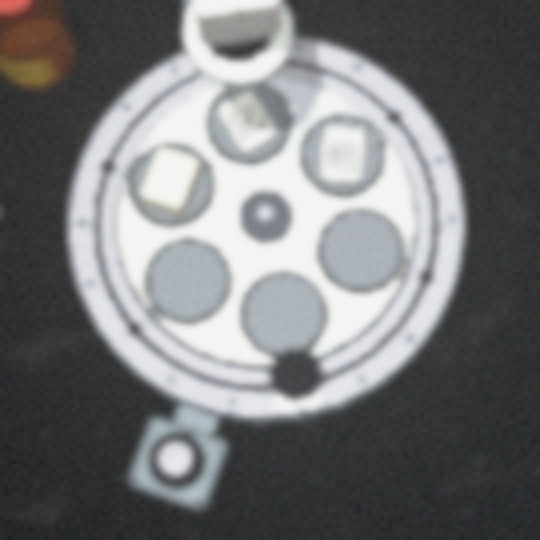

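View pics/b.png

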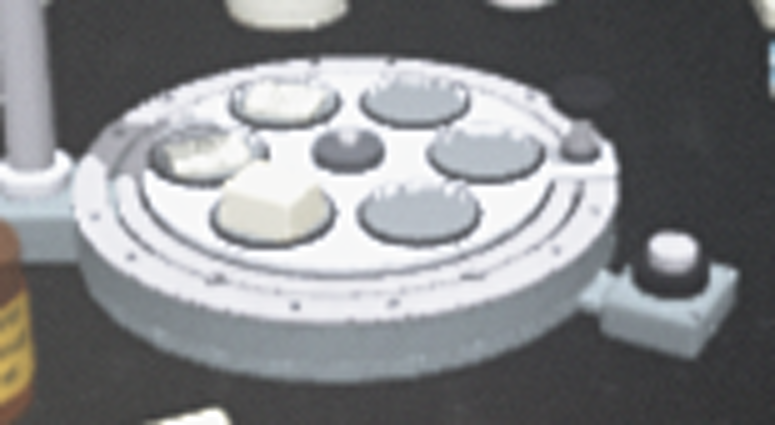

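The block is the tall one in the well at upper left (crop (170,178)). The table must therefore turn clockwise (negative), and the knob swings toward the shutter side. The two views disagreed by about 15 mm, so I'll triangulate and check the residuals.

```bash
cat >> h.py <<'E'
def tri(obs):
    A=[];B=[]
    for n,u,v in obs:
        c=get_calibration(n);T=c["camera_from_world"];f=200/np.tan(np.radians(c["vfov"]/2))
        for k,m in ((0,(u-c["cx"])/f),(1,(v-c["cy"])/f)):
            r=T[k]-m*T[2];A.append(r[:3]);B.append(-r[3])
    p=np.linalg.lstsq(np.array(A),np.array(B),rcond=None)[0]
    return p,[np.round(proj(n,p)-[u,v],1) for n,u,v in obs]
E
python3 - <<'E'
from h import *
t=lambda x,y:("top",x/4+250-.375,y/4+125-.375)
s=lambda x,y:("side",x/5+215-.4,y/5+190-.4)
P={}
for k,a,b in [("hub",t(266,212),s(348,135)),("knob",t(296,373),s(582,93)),("shut",t(176,459),s(673,243)),
  ("w_front",t(284,313),s(487,152)),("w_left",t(188,281),s(420,212)),("w_right",t(361,250),s(415,101))]:
    P[k],r=tri([a,b]);print(k,P[k].round(4),*r, ray(*a,.047).round(4),ray(*b,.047).round(4))
# drum outline in top view
im=cv2.imread("pics/top0.png");g=cv2.cvtColor(im,cv2.COLOR_BGR2GRAY)
m=np.uint8(g>110)*255;m[:,:262]=0;m[:,372:]=0;m[:138]=0;m[232:]=0
c=max(cv2.findContours(m,0,1)[0],key=cv2.contourArea);h=cv2.convexHull(c)
q=np.array([ray("top",*x[0],.042)[:2] for x in h])
q=q[q[:,0]<.70]
A=np.c_[2*q,np.ones(len(q))];x=np.linalg.lstsq(A,(q**2).sum(1),rcond=None)[0]
print("drum",x[:2],np.sqrt(x[2]+x[:2]@x[:2]))
for k in P: print(k,np.hypot(*(P[k][:2]-x[:2])))
E
```

```text
hub [0.6735 0.1674 0.0592] [-0.  -0.4] [0.4 0.1] [0.6758 0.1676 0.047 ] [0.678  0.1433 0.047 ]
knob [0.5521 0.1531 0.0824] [ 0.  -0.4] [0.4 0.1] [0.5576 0.1532 0.047 ] [0.553  0.0795 0.047 ]
shut [0.5042 0.2399 0.0448] [ 0.  -0.6] [0.6 0.1] [0.5023 0.2399 0.047 ] [0.5059 0.243  0.047 ]
w_front [0.6014 0.159  0.0484] [-0.  -0.2] [0.2 0.1] [0.6011 0.159  0.047 ] [0.6022 0.1561 0.047 ]
w_left [0.6298 0.2256 0.0479] [-0.  -0.5] [0.5 0.2] [0.6286 0.2257 0.047 ] [0.6314 0.2233 0.047 ]
w_right [0.6446 0.1016 0.0482] [-0.  -0.5] [0.5 0.1] [0.6435 0.1016 0.047 ] [0.6462 0.0986 0.047 ]
drum [0.66382736 0.17016679] 0.14244459475174814
hub 0.010083686658982155
knob 0.11299494225711494
shut 0.17419803312946908
w_front 0.0633724587641938
w_left 0.06501938306691157
w_right 0.07119353696127037
```

Triangulation is consistent: hub to knob 122 mm, hub to shutter 184 mm, wells about 72 mm. Axis ≈ (0.673, 0.167), knob bearing ≈ 186.7°, and it has to go to 126.7°. Next I approach with the fingers shut and press.

```bash
cat >> h.py <<'E'
AX=np.array([.673,.1672]);A0=np.radians(186.7);ROT=np.array([-.39907,-3.11556,0.])
ROT*=np.pi/np.linalg.norm(ROT)
def arc(deg,z): a=A0+np.radians(deg);return np.array([AX[0]+.122*np.cos(a),AX[1]+.122*np.sin(a),z])
def st(m=""):
    o=telemetry.observe();print(m,round(o["t"],2),o["eef_pos"].round(4),o["force"].round(2))
E
python3 - <<'E'
from h import *
ctrl.grip(0.0,20)
ctrl.reach(arc(0,.15),ROT);st()
ctrl.move_straight(arc(0,.098),v=.1);st()
print(ctrl.move_straight(arc(0,.07),v=.02,f_stop=3));st("contact")
cv2.imwrite("pics/c.png",snapshot("side")[150:290,250:400].repeat(4,0).repeat(4,1))
E
```

```text
2.94 [0.5516 0.1539 0.1502] [ 0.26  1.19 -0.08]
 3.61 [0.5521 0.1531 0.0983] [ 0.06 -0.39 -0.5 ]
True
contact 4.34 [0.5519 0.153  0.0862] [0.25 0.55 4.27]
```

View pics/c.png

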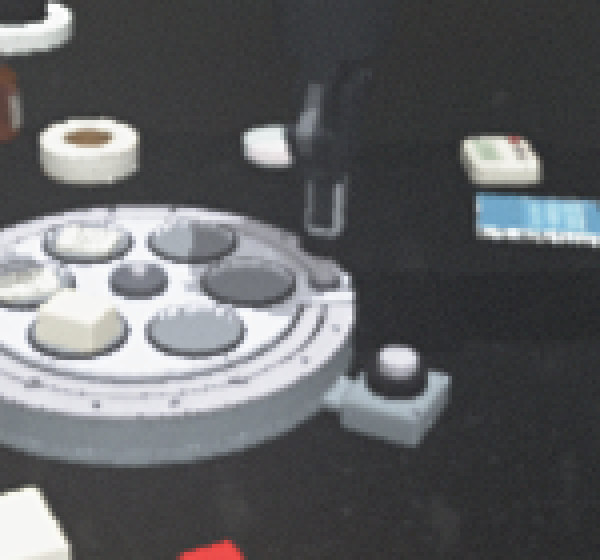

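The crop shows the shut fingertips standing on the black knob at about (322,235). Contact came at z = 0.086, as expected. Now I press fully, check, then swing the knob along the arc and release.

```bash
python3 - <<'E'
from h import *
print(ctrl.move_straight(arc(0,.071),v=.02,f_stop=9));st("pressed")
z=telemetry.observe()["eef_pos"][2]
ctrl.pause(.2);st("hold")
if z<.0785:
    z=min(z,.0755)
    for d in range(-6,-61,-6):
        ctrl.move_straight(arc(d,z),v=.04)
        if d%12==0: st(d)
    ctrl.pause(.3);st("end")
    cv2.imwrite("pics/d.png",snapshot("top")[125:260,250:385].repeat(4,0).repeat(4,1))
E
```

```text
True
pressed 4.96 [0.552  0.153  0.0763] [-1.15  0.1   6.77]
hold 5.16 [0.5521 0.153  0.0763] [-2.88 -0.74  7.34]
-12 6.09 [0.5521 0.1789 0.0762] [-0.43  0.28  6.43]
-24 7.03 [0.5573 0.2039 0.0763] [-0.69  0.57  6.39]
-36 7.96 [0.5674 0.2273 0.0764] [0.7  0.92 6.75]
-48 8.89 [0.5823 0.2481 0.0764] [0.65 0.49 8.07]
-60 9.82 [0.6011 0.2654 0.0765] [-0.09  0.34  7.18]
end 10.12 [0.6011 0.2653 0.0766] [0.53 0.97 6.91]
```

View pics/d.png

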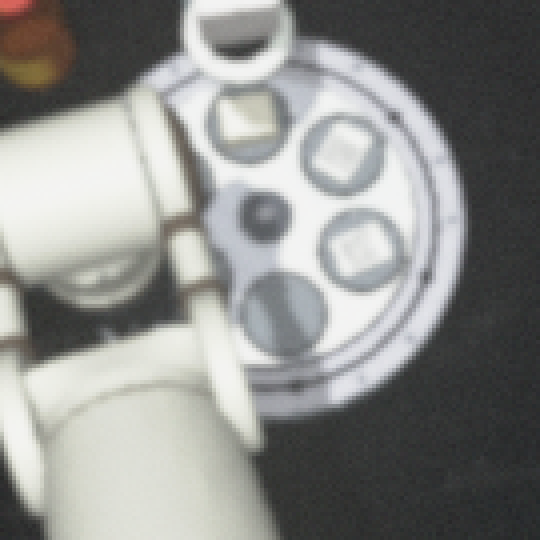

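The block now sits under the lens at (247,118) and the wells line up as they did before. I'll release slowly and watch the force to see whether the plunger follows all the way out.

```bash
python3 - <<'E'
from h import *
for z in (.079,.0815,.084,.0865,.092):
    ctrl.move_straight(arc(-60,z),v=.02);ctrl.pause(.1);st(z)
ctrl.move_straight(arc(-60,.14),v=.15)
ctrl.reach([.45,.2,.2],ROT)
b=snapshot("side")[190:275,215:370]; a=snapshot("top")[125:260,250:385]
a=cv2.resize(a,(400,400),interpolation=2);b=cv2.resize(b,(400,400*85//155),interpolation=2)
cv2.imwrite("pics/e.png",np.hstack([a,np.vstack([b,np.zeros((400-b.shape[0],400,3),np.uint8)])]));st()
E
```

```text
0.079 10.6 [0.6009 0.2652 0.0798] [-0.03  0.74  6.4 ]
0.0815 10.97 [0.6009 0.2653 0.0822] [0.79 0.99 5.83]
0.084 11.35 [0.6008 0.2653 0.0848] [0.69 0.33 6.15]
0.0865 11.72 [0.6004 0.2651 0.0868] [1.41 0.81 4.63]
0.092 12.25 [0.5995 0.2648 0.0913] [-0.22  0.3  -0.18]
 13.55 [0.4507 0.2002 0.1992] [-0.74 -0.09 -0.01]
```

View pics/e.png

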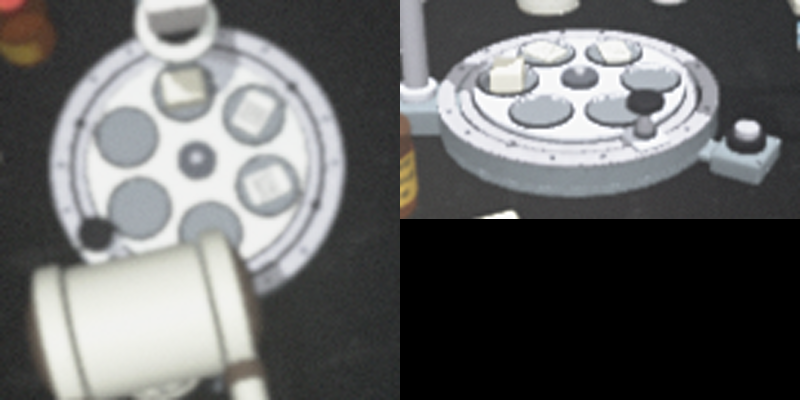

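The plunger pushed back until z = 0.087, so it is fully out and the table is locked. The picture shows the block in its well under the lens and both cassettes in theirs. Next is the shutter at (0.504, 0.240).

```bash
python3 - <<'E'
from h import *
x,y=.5045,.2395
ctrl.move_straight([x,y,.11],v=.15);ctrl.move_straight([x,y,.056],v=.08)
print(ctrl.move_straight([x,y,.035],v=.015,f_stop=2.5));st("contact")
print(ctrl.move_straight([x,y,.038],v=.015,f_stop=6));ctrl.pause(.2);st("down")
ctrl.move_straight([x,y,.06],v=.03);st()
ctrl.move_straight([x,y,.16],v=.15);ctrl.reach([.35,.3,.25],ROT);ctrl.pause(.5)
b=snapshot("side")[190:275,215:370]; a=snapshot("top")[125:260,250:385]
a=cv2.resize(a,(400,400),interpolation=2);b=cv2.resize(b,(400,400*85//155),interpolation=2)
cv2.imwrite("pics/f.png",np.hstack([a,np.vstack([b,np.zeros((400-b.shape[0],400,3),np.uint8)])]));st()
E
```

```text
True
contact 16.13 [0.5044 0.2395 0.0435] [0.1  1.35 2.38]
True
down 16.6 [0.5045 0.2395 0.042 ] [-1.3  -0.39  5.43]
 17.37 [0.5043 0.2395 0.0598] [-0.32  0.17 -0.08]
 19.57 [0.3501 0.3    0.25  ] [ 0.02  0.22 -0.46]
```

View pics/f.png

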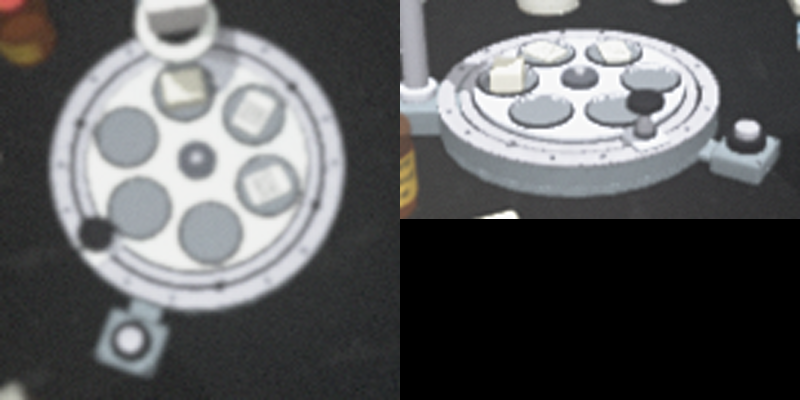

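The table is still locked, with the block under the lens and the button up. The press reached z = 0.042, the full 5 mm, at 5.4 N, which is above the 4 N spring. I'll hand it in.

```bash
python3 -c "
from workcell import job
print(job.sign_off())"
```

```text
the job is handed in; nothing more can be done
None
```

I pressed the plunger in, turned the table one hole clockwise and let it lock with the wax block under the lens, then pressed and released the shutter; the job is handed in, and no verdict came back.

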